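# Pin the specimen slide in line

### The job

Push the blue specimen slide along its channel until its hole is under the red-headed tapered pin, then press the pin fully home so that its taper pulls the slide into line with the base. Leave the other things on the bench where they are.

Things in the scene. Friction and masses are not known exactly. Their poses are not given: they have to be found in the camera images.
- jig: Fixed grey base 116 x 225 x 24 mm (y -85 to +140) with a channel along y (floor 24 mm above the bench) between rails 8 mm high. Over it an aluminium bridge, 56 mm long in y, 114 mm wide, top 56 mm above the bench, carries a steel bush, 42 mm across, top at 80 mm. Origin on the bench under the bore; z up, x across the channel.
- bore (a point): Point on the fixed vertical axis of bush, pin and base bore, 36 mm above the bench (level of the slide's top); the slide's hole must come under the pin here.
- slide: Loose blue oiled plate, slides easily, 70 x 205 x 12 mm, 0.4 to 0.9 kg, in the channel with 1.5 mm play each side; top 36 mm above the bench. Origin on its underside at the centre of its 27 mm hole; spans y -80 to +125. Black pot 30 mm wide, 28 mm high at y +60; white cross line at y +28 to +31 lies at the bridge's +y face when the hole is under the pin. Starts 25 to 60 mm out in the jig's +y.
- slide_hole (a point): Centre of the slide's hole at its top face.
- lug (a point): Centre of the lug's outer (+y) face: upright steel plate 60 mm wide (x), 8 mm thick (y), 40 mm high above the slide (top 76 mm above the bench); this point is 61 mm above the bench. Pushing or pinching it moves the slide; it lies 125 mm in +y from the slide's hole.
- pin_top (a point): Centre of the flat top of the pin's red head (38 mm diameter, 22 mm high); 138 mm above the bench when the pin is up, 102 mm when it is home with the head on the bush.
- pin (a joint): How far the pin is pressed down, m: 0 up (start, tip 4 mm above the slide), 0.036 home. Moves straight down in its bush, is stiff (about 4 N moves it, up to 15 N while it pulls the slide), stays where left. Steel shank 26 mm, tapered over its last 20 mm to an 10 mm tip: enters the slide's hole when that is up to about 7 mm off, else lands on the plate.
- tape_1: Roll of brown tape lying on the bench, a bystander, 96 mm across and 48 mm high; origin at the centre of its underside.
- objective_spare: Black microscope objective standing on the bench, a bystander, 60 mm across and 48 mm high; origin at the centre of its underside.
- dust_blower: Red rubber dust blower standing on the bench, a bystander, 47 mm across and 118 mm high; origin at the centre of its underside.

How it is judged:
By the outcome, as a careful person would: the job done as asked, in the order asked, and still so for the second after the job is handed in, with the robot touching nothing.
It also fails if it takes over 38 s, if anything falls off the work surface, if the arm or the gripper's body presses on something with over 40 N, if the wrist force passes 120 N, or if a joint passes its speed limit or range.

### The arm

A 7-joint arm with a two-finger parallel gripper is mounted at the origin on a cart in front of the work surface, level with it; the furniture and walls round the work are solid. World frame = base frame: x ahead of the robot, y to its left, z up, the work surface at z = 0. Lengths are in m, angles in rad, forces in N, time in s.
With the tool pointing down it reaches from about 0.4 to 0.875 m from the base axis. Payload 19.3 kg.
Tool frame: the origin (TCP) lies where the fingers leave the gripper's body, on its centre line; the fingertips stand bot.tip_reach ahead of it and the grasp point (between the pads) lies 54 mm ahead of it (bot.tip_reach is the distance from the TCP to the fingertips, in m); z points along the fingers, y is the line along which they close (so a half turn about z gives the same grasp; the last joint's range is limited). The gripper opens to 85 mm and grips with 20 to 120 N. Pads are 22 mm wide; open, the fingers measure 114 mm over their backs; the gripper's body (76 mm by 85 mm) begins 54 mm behind the grasp point. The pads swing forward as they close: fully open they stand 13 mm farther back than shut.
Start: joints at [-1.4, 0.521, -0.036, 1.599, 0.021, 1.021, -0.113], TCP at [0.149, 0.607, 0.304] pointing down, gripper open.
Joint ranges: [-2.91, 2.91], [-0.3, 2.13], [-1.5, 1.42], [0.17, 2.43], [-1.26, 4.41], [0.16, 1.93], [-2.52, 2.52]. Speed limits (rad/s): [1.89, 1.89, 2.39, 2.39, 3.01, 3.01, 3.01].

### API

Orientations are given as [roll, pitch, yaw] about the fixed x, y, z axes, in that order (R = Rz(yaw) Ry(pitch) Rx(roll)).
In Python, from workcell import bot gives the robot as it stands. The module is installed in compiled form; this text tells all that it offers.
- The arm moves only by the shell command python3 -m jog 'ROWS' [FORCE]. ROWS is JSON, a list that holds one entry, the list of rows, each a list of 7 numbers: the shift along the tool's x, y, z in mm, then the turn, a rotation vector about the tool's x, y, z in rad, then the opening, from 0 (shut) to 1 (fully open). In form: [[[tx, ty, tz, wx, wy, wz, fingers], ...]]. A call has 1 to 5 rows; each row shifts and turns the commanded pose from where the row before left it, along the tool's axes as they then stand; what a row does not reach is not made up. A row lasts 1/10 s, in which the tool goes at most 50 mm and 8.59 degrees, less where a joint would pass 70% of its speed; a pose out of reach is approached as far as the arm can. A call is refused whole if a number of a shift passes 50 or a number of a turn 0.15, either way. A call with a gripper value outside its range is refused whole. The fingers move at their own pace and stop on an object; FORCE is the grip in N (left out, the last holds). Time passes only in rows, so rows that do not move let the fingers close. It gives the time, the measured TCP pose, the force, the opening and the grip force at its end, in the units of the state.
- bot.observe(): the state, without advancing time (a new reading comes with each control period).
- bot.grab_frame(name): name is "side" or "top" or "wrist"; returns a dict with "img" (480x640x3 uint8, red, green, blue), "intrinsics" (3x3 intrinsics, pixels), "k1" (the pictures are not rectified: a ray, as slopes to the right and down, at radius r is drawn at 1 + k1 r^2 times it, then the intrinsics apply), "R" (3x3) and "t" (3): a world point X has camera coordinates R X + t; the wrist camera has in their place "tool_from_camera" (4x4, takes a point from camera to tool coordinates, whose origin is the TCP and whose axes are the flange's). Camera axes: x right, y down, z forward; pixel columns grow to the right and rows downward; lengths in m; the calibration is good to about 2 mm. A picture is of the moment at which its call begins: read the wrist's pose just before it. There is no depth.
- bot.job_done(): hands the job in; it is judged then, once.
Trained networks look in a picture, given as the dict that the camera call returned (one of the last four; its "shot" number tells which), for a name from the list of things; names that differ only in an ending like _2 or _b are one class to them, and where a whole thing is asked for, a point or a joint stands for the part that bears it (a point fixed in the world has none). Each returns a list of dicts, best first, with "conf" (0 to 1); they miss things now and then, are a little off and sometimes report something else, mostly with a low value. They report only what shows in the picture. A call takes as long as a camera call.
- bot.trace(query, picture): "region" (480x640 bool, what is visible of it).
- bot.spot_point(query, picture): "xyz" ([x, y, z] in m, in world coordinates, good to about 4 mm: a listed point, or the origin of a listed thing).
The state is a dict: "clock": time; "qpos": joint angles; "qd": joint speeds; "joint_efforts": joint torques, N m; "position": TCP position; "tool_rot": TCP orientation; "force": force on the tool from outside, world axes, zero at the start; "moment": the same for the moment, N m; "grip_width": finger opening in m; "finger_force": force on a finger pad.
Only numpy, scipy, OpenCV 4.12 (cv2) and the standard library are available. Lean on these libraries where they do the work, as an engineer would, in place of code of your own. Each camera call takes 0.05 s, during which the arm holds its last target. There are 200 camera calls.

## Working session

There is one attempt and no reset: what is moved stays moved. The work goes in short steps, Python scripts to look and compute and a shell command to move; the robot and the scene stay as the last step left them, time stands still between calls to the robot, and variables do not carry over. Pictures are saved under pics/ and viewed, at most 10 in all, crops included, and the job is handed in when it is done.

```bash
mkdir -p pics
cat > h.py <<'E'
from workcell import bot
import numpy as np, cv2
def pts(cam,names):
    p=bot.grab_frame(cam)
    for n in names:
        for d in bot.spot_point(n,p)[:1]: print(cam,n,np.round(d['xyz'],4),round(d['conf'],2))
    return p
E
python3 - <<'E'
from h import *
for c in("top","side"):
    p=pts(c,["jig","bore","slide_hole","lug","pin_top","tape_1","objective_spare","dust_blower"])
    cv2.imwrite(f"pics/{c}0.png",p["img"][:,:,::-1])
s=bot.observe();print(s['position'],s['tool_rot'],s['force'],bot.tip_reach,s['grip_width'],s['clock'])
E
```

```text
top jig [ 0.4456  0.0507 -0.0008] 0.94
top bore [0.4463 0.0552 0.0344] 0.73
top slide_hole [0.4577 0.0802 0.0365] 0.72
top lug [0.5115 0.1969 0.0603] 0.73
top pin_top [0.4429 0.0523 0.1387] 0.53
top tape_1 [ 0.6507 -0.385   0.0037] 0.72
top objective_spare [0.6545 0.3834 0.001 ] 0.75
top dust_blower [ 0.7399  0.1316 -0.0042] 0.8
side jig [0.4474 0.0554 0.0023] 0.64
side bore [0.4466 0.0544 0.0418] 0.63
side slide_hole [0.4588 0.082  0.0401] 0.79
side pin_top [0.4471 0.0528 0.1392] 0.95
side tape_1 [ 6.479e-01 -3.876e-01  4.000e-04] 0.8
side objective_spare [ 6.551e-01  3.873e-01 -1.000e-04] 0.88
side dust_blower [0.4569 0.0829 0.0397] 0.64
[0.14907395 0.60696373 0.30389127] [ 3.14157265e+00 -1.00261822e-05  2.90074592e+00] [-0.44860573  0.55647999 -1.0012447 ] 0.0726 0.08585787067327073 0.9
```

View pics/top0.png

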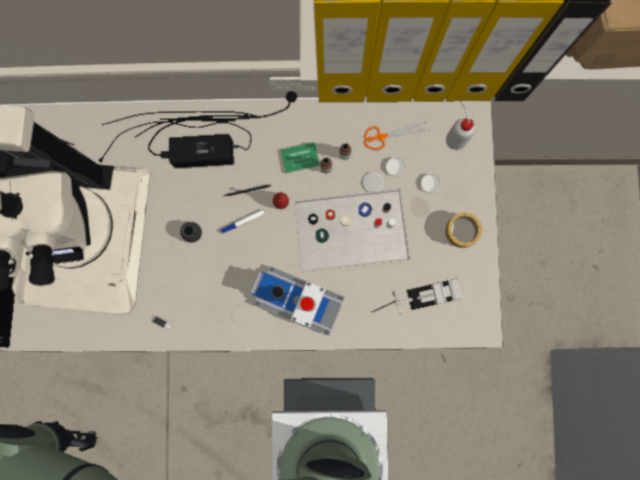

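View pics/side0.png

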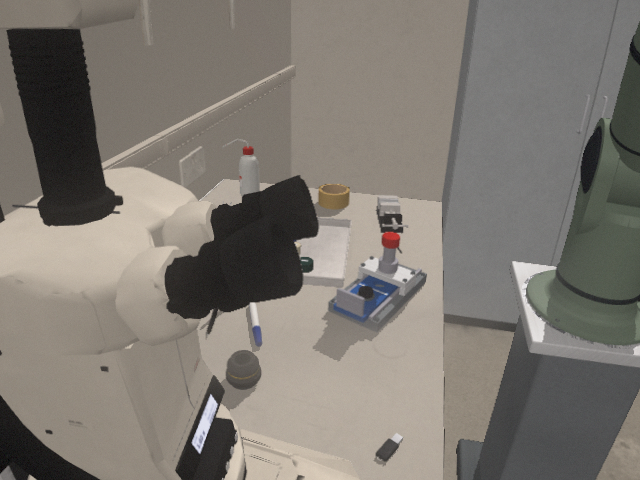

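The pictures show the jig with the pin head at (308,303) in the top view. The slide sticks out up-left, and the lug end is near (258,280). From the networks' points, jig +y in world is about (0.41, 0.91) and the travel is about 30 mm. Next I move over the lug.

```bash
python3 -m jog '[[[-30,-21,2,0,0,0,1],[-30,-21,2,0,0,0,1],[-30,-21,2,0,0,0,1],[-30,-21,2,0,0,0,1],[-30,-21,2,0,0,0,1]]]'; python3 -m jog '[[[-30,-21,2,0,0,0,1],[-30,-21,2,0,0,0,1],[-30,-21,2,0,0,0,1],[-30,-21,2,0,0,0,1],[-30,-21,2,0,0,0,1]]]'
```

```text
clock: 1.4
position: [0.2705, 0.468, 0.2939]
tool_rot: [3.141, 0.0, 2.901]
force: [1.6, 0.4, 0.2]
grip_width: 0.0854
finger_force: 0.0
clock: 1.9
position: [0.3912, 0.3303, 0.284]
tool_rot: [3.141, 0.0, 2.901]
force: [0.9, 0.4, -0.3]
grip_width: 0.0853
finger_force: 0.0
```

```bash
python3 -m jog '[[[-30,-21,2,0,0,0,0.6],[-30,-21,2,0,0,0,0.6],[-30,-21,2,0,0,0,0.6],[-30,-21,2,0,0,0,0.6],[-30,-21,2,0,0,0,0.6]]]'; python3 -m jog '[[[0,0,0,0,0,0.095,0.6],[0,0,0,0,0,0.095,0.6],[0,0,0,0,0,0,0.6]]]'
python3 - <<'E'
from h import *
s=bot.observe();print(s['position'],s['tool_rot'])
p=pts("wrist",["jig","bore","slide_hole","lug","pin_top","slide"])
cv2.imwrite("pics/w1.png",p["img"][:,:,::-1])
print(p["intrinsics"],p["k1"],p["tool_from_camera"])
E
```

```text
clock: 2.4
position: [0.5118, 0.1925, 0.274]
tool_rot: [3.141, 0.0, 2.901]
force: [0.7, 0.9, 0.0]
grip_width: 0.0514
finger_force: 0.0
clock: 2.7
position: [0.5111, 0.1936, 0.2739]
tool_rot: [-3.141, 0.0, 2.708]
force: [0.4, 0.9, -0.2]
grip_width: 0.0515
finger_force: 0.0
[0.51105827 0.19356925 0.27387075] [-3.14147664e+00  6.99976164e-05  2.70849331e+00]
wrist jig [0.4467 0.0561 0.0011] 0.81
wrist bore [0.4489 0.051  0.0376] 0.85
wrist slide_hole [0.4603 0.0804 0.0329] 0.72
wrist lug [0.5056 0.1952 0.0627] 0.63
wrist pin_top [0.4445 0.0579 0.14  ] 0.71
wrist slide [0.4582 0.0785 0.027 ] 0.83
[[397.05896368   0.         320.60935953]
 [  0.         397.05896368 232.37328909]
 [  0.           0.           1.        ]] -0.03349676870936494 [[-5.33248517e-04 -9.61558051e-01 -2.74601222e-01  6.89767992e-02]
 [ 9.99999494e-01 -2.78381753e-04 -9.67104333e-04  4.83762929e-04]
 [ 8.53482988e-04 -2.74601598e-01  9.61557712e-01 -6.95576986e-02]
 [ 0.00000000e+00  0.00000000e+00  0.00000000e+00  1.00000000e+00]]
```

View pics/w1.png

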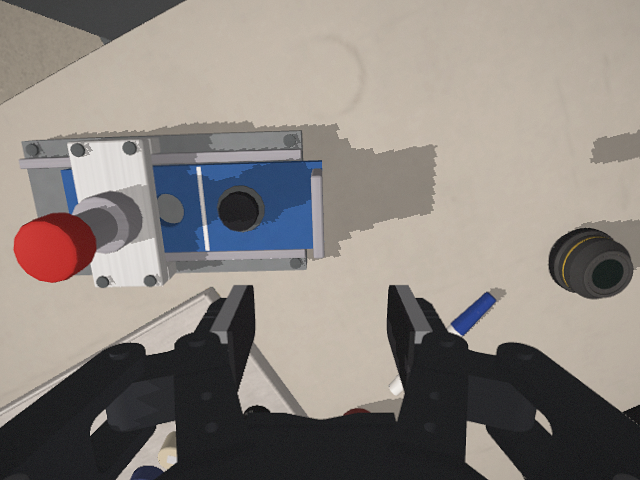

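The wrist view shows the lug top as the grey strip at u≈313–323, v≈168–258. The white line runs at u≈198–208 and the bridge's +y face lies near u≈150–165. The jaws are at v≈290 and up. I turn the pixels into positions.

```bash
cat >> h.py <<'E'
def unproj(p,s,uv,z):
    from scipy.spatial.transform import Rotation as Ro
    K,k=p["intrinsics"],p["k1"]; 
    d=np.array([(uv[0]-K[0,2])/K[0,0],(uv[1]-K[1,2])/K[1,1]]); q=d.copy()
    for _ in range(10): q=d/(1+k*(q@q))
    T=np.eye(4);T[:3,:3]=Ro.from_euler('xyz',s['tool_rot']).as_matrix();T[:3,3]=s['position']
    M=T@p["tool_from_camera"]; r=M[:3,:3]@np.array([q[0],q[1],1]);o=M[:3,3]
    return o+r*(z-o[2])/r[2]
E
python3 - <<'E'
from h import *
s=bot.observe();p=bot.grab_frame("wrist")
im=p["img"];cv2.imwrite("pics/w2.png",cv2.resize(im[120:300,130:340,::-1],None,fx=3.3,fy=3.3,interpolation=cv2.INTER_CUBIC))
for n,uv,z in [("lug out a",(323,170),.076),("lug out b",(323,258),.076),("base corner",(302,131),.024),("base corner2",(22,140),.024),("line top",(200,166),.036),("line bot",(207,250),.036),("bridge a",(149,138),.056),("bridge b",(164,286),.056)]: print(n,np.round(unproj(p,s,uv,z),4))
for d in bot.spot_point("lug",p)[:1]: print(d)
E
```

```text
lug out a [0.4789 0.2105 0.076 ]
lug out b [0.5358 0.1845 0.076 ]
base corner [0.4503 0.2058 0.024 ]
base corner2 [ 0.3615 -0.0008  0.024 ]
line top [0.4409 0.1237 0.036 ]
line bot [0.503  0.0954 0.036 ]
bridge a [0.4087 0.1067 0.056 ]
bridge b [0.5115 0.058  0.056 ]
{'xyz': [0.505, 0.1955, 0.0602], 'conf': 0.94}
```

View pics/w2.png

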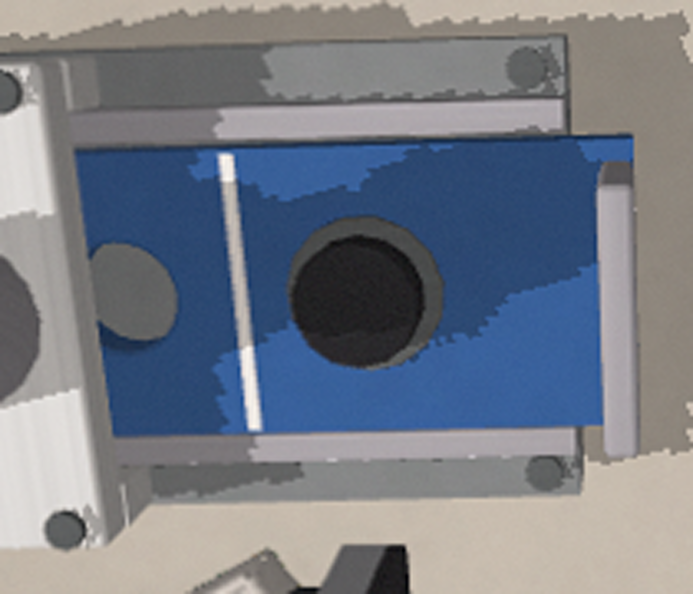

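```bash
python3 -m jog '[[[4,-2,30,0,0,0,0.6],[0,0,35,0,0,0,0.6],[0,0,35,0,0,0,0.6],[0,0,35,0,0,0,0.6],[0,0,18,0,0,0,0.6]]]' 25; python3 -m jog '[[[0,0,0,0,0,0,0],[0,0,0,0,0,0,0],[0,0,0,0,0,0,0],[0,0,0,0,0,0,0],[0,0,0,0,0,0,0]]]' 25
```

```text
clock: 3.65
position: [0.5056, 0.1933, 0.1184]
tool_rot: [-3.14, -0.002, 2.711]
force: [-0.3, -0.2, 1.1]
grip_width: 0.051
finger_force: 0.0
clock: 4.15
position: [0.5072, 0.1938, 0.1222]
tool_rot: [3.14, 0.002, 2.711]
force: [-0.4, -1.5, 9.6]
grip_width: 0.0069
finger_force: 26.3
```

Fingertips reached the slide as they swung forward while closing. I open slightly, raise 6 mm and grip again.

```bash
python3 -m jog '[[[0,0,0,0,0,0,0.4],[0,0,-4,0,0,0,0.4],[0,0,-4,0,0,0,0],[0,0,0,0,0,0,0],[0,0,0,0,0,0,0]]]' 25;  python3 -m jog '[[[0,0,0,0,0,0,0],[0,0,0,0,0,0,0]]]' 25; python3 -c "
from workcell import bot;print(bot.tip_reach)"
```

```text
clock: 4.65
position: [0.5068, 0.1938, 0.1298]
tool_rot: [3.141, 0.001, 2.711]
force: [-3.2, -1.1, 16.3]
grip_width: 0.0074
finger_force: 27.9
clock: 4.85
position: [0.5068, 0.1938, 0.1298]
tool_rot: [3.141, 0.001, 2.711]
force: [-2.3, -1.5, 16.6]
grip_width: 0.0076
finger_force: 27.9
0.0726
```

```bash
python3 -m jog '[[[0,0,0,0,0,0,0.4],[0,0,0,0,0,0,0.4],[0,0,0,0,0,0,0.4],[0,0,0,0,0,0,0.4]]]' 25
python3 - <<'E'
from h import *
p=bot.grab_frame("wrist");cv2.imwrite("pics/w3.png",p["img"][:,:,::-1])
E
```

```text
clock: 5.25
position: [0.5064, 0.1935, 0.1288]
tool_rot: [-3.141, -0.0, 2.711]
force: [-0.5, -0.1, 0.1]
grip_width: 0.0339
finger_force: 0.0
```

View pics/w3.png

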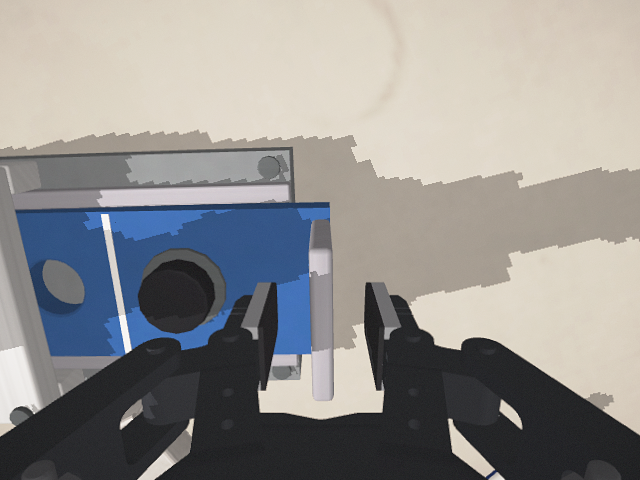

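Centred on the lug (u≈321, pads at u≈275 and 365), and the upward force came only from pad friction while closing. I'll cage the lug loosely and push without clamping.

```bash
python3 -m jog '[[[0,0,0,0,0,0,0.18],[0,0,0,0,0,0,0.18],[0,-5,0,0,0,0,0.18],[0,-5,0,0,0,0,0.18],[0,-5,0,0,0,0,0.18]]]' 25; python3 -m jog '[[[0,-5,0,0,0,0,0.18],[0,-5,0,0,0,0,0.18],[0,-4,0,0,0,0,0.18],[0,-2,0,0,0,0,0.18],[0,0,0,0,0,0,0.18]]]' 25
python3 - <<'E'
from h import *
s=bot.observe();p=pts("wrist",["slide_hole","lug","bore"])
b=np.array([.4465,.055]);u=np.array([.413,.911]);print((s['position'][:2]-b)@u)
cv2.imwrite("pics/w4.png",p["img"][:,:,::-1])
E
```

```text
clock: 5.8
position: [0.5, 0.1794, 0.1289]
tool_rot: [-3.142, 0.0, 2.711]
force: [-0.3, 2.0, -0.7]
grip_width: 0.0151
finger_force: 0.7
clock: 6.3
position: [0.4934, 0.165, 0.1289]
tool_rot: [-3.141, -0.0, 2.71]
force: [0.6, 0.4, -0.1]
grip_width: 0.0157
finger_force: 0.0
wrist lug [0.4922 0.1709 0.0607] 0.88
0.11961036754028224
```

View pics/w4.png

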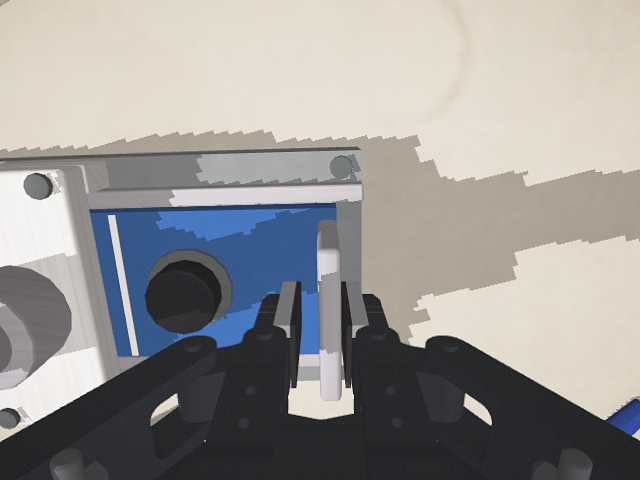

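The slide end is at u≈337 and the base end at u≈361. The white line (u≈108–140) is still a little clear of the bridge edge.

Run:
```python
from h import *
s=bot.observe();p=bot.grab_frame("wrist")
b=np.array([.4465,.055]);u=np.array([.413,.911])
for n,uv,z in [("slide end +125",(336.5,205),.036),("base end +140",(361,150),.024),("rail end +140",(361.5,184),.032),("line near +28 top",(108,214),.036),("line near bot",(133,354),.036),("bridge top face",(82,168),.056),("lug outer +125",(341,222),.076)]: print(n,((unproj(p,s,uv,z)[:2]-b)@u).round(4))
cv2.imwrite("pics/w5.png",cv2.resize(p["img"][140:380,60:380,::-1],None,fx=2.5,fy=2.5,interpolation=cv2.INTER_CUBIC))
```

```text
slide end +125 0.1272
base end +140 0.1382
rail end +140 0.1379
line near +28 top 0.0303
line near bot 0.0316
bridge top face 0.0345
lug outer +125 0.1271
```

View pics/w5.png

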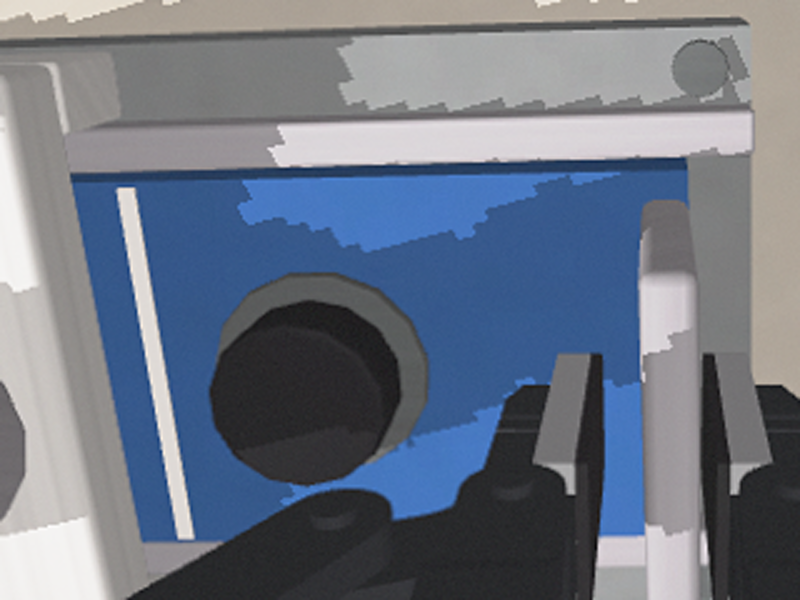

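The base-end gap reads 11 mm where 15 mm is wanted, and the line reads about 4.5 mm out, so I push about 4.5 mm more.

```bash
python3 -m jog '[[[0,-2,0,0,0,0,0.18],[0,-2,0,0,0,0,0.18],[0,-0.5,0,0,0,0,0.18],[0,0,0,0,0,0,0.18]]]' 25
python3 - <<'E'
from h import *
p=bot.grab_frame("wrist")
cv2.imwrite("pics/w6.png",cv2.resize(p["img"][140:380,60:380,::-1],None,fx=2.5,fy=2.5,interpolation=cv2.INTER_CUBIC))
E
```

```text
clock: 6.95
position: [0.4916, 0.1611, 0.1289]
tool_rot: [-3.141, -0.0, 2.711]
force: [0.2, -0.5, 0.6]
grip_width: 0.0154
finger_force: 0.0
```

View pics/w6.png

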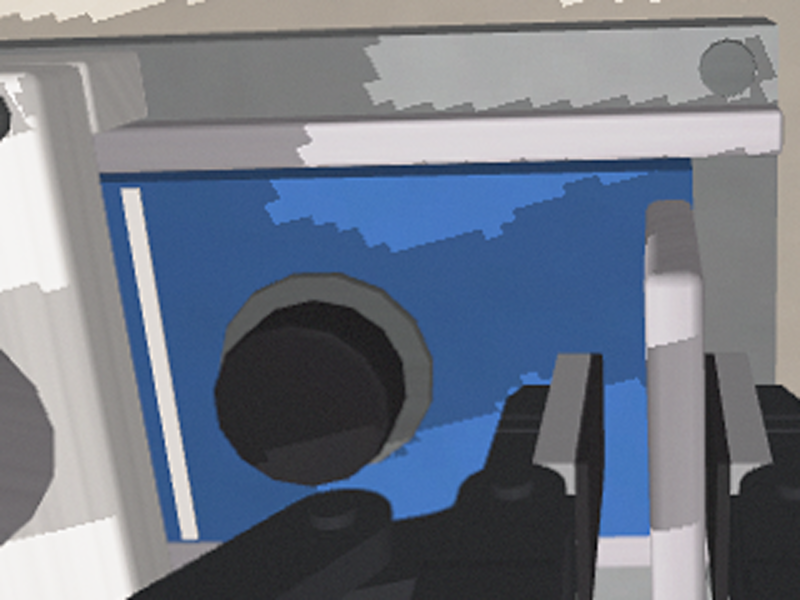

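Run:
```python
from h import *
s=bot.observe();p=bot.grab_frame("wrist")
b=np.array([.4465,.055]);u=np.array([.413,.911])
g=lambda x,y:(x/2.5+60,y/2.5+140)
for n,uv,z in [("slide end +125",g(692,162),.036),("base end +140",g(777,25),.024),("rail end",g(782,112),.032),("line top",g(122,188),.036),("line bot",g(183,535),.036),("edge36",g(103,188),.036),("edge40",g(103,188),.04),("edge b 36",g(166,535),.036)]: print(n,((unproj(p,s,uv,z)[:2]-b)@u).round(4))
```

```text
slide end +125 0.1226
base end +140 0.1377
rail end 0.1379
line top 0.0259
line bot 0.0269
edge36 0.0226
edge40 0.0249
edge b 36 0.0236
```

The base-end gap is now 15.2 mm and the line is at 28.6 mm, so the hole is under the pin. I release, rise, shut the fingers and go over the pin.

```bash
python3 -m jog '[[[0,0,0,0,0,0,0.5],[0,0,0,0,0,0,0.5],[0,0,-15,0,0,0,0.5],[0,0,-35,0,0,0,0.5],[0,0,-35,0,0,0,0.5]]]'; python3 -m jog '[[[0,0,-35,0,0,0,0],[0,0,-25,0,0,0,0],[0,-20,0,0,0,0,0],[-1,-25,0,0,0,0,0],[-1,-25,0,0,0,0,0]]]';  python3 -m jog '[[[-1,-25,0,0,0,0,0],[0,-22,0,0,0,0,0],[0,0,0,0,0,0,0],[0,0,0,0,0,0,0]]]'
python3 - <<'E'
from h import *
p=pts("side",["pin_top","lug","slide_hole"]);p=pts("top",["pin_top","lug"])
p=pts("wrist",["pin_top","lug","slide_hole"])
cv2.imwrite("pics/w7.png",p["img"][:,:,::-1])
E
```

```text
clock: 7.55
position: [0.4913, 0.1611, 0.2146]
tool_rot: [-3.14, -0.001, 2.711]
force: [-0.0, 0.2, 0.3]
grip_width: 0.0428
finger_force: 0.0
clock: 8.05
position: [0.4638, 0.0962, 0.2741]
tool_rot: [3.141, 0.0, 2.711]
force: [0.7, -0.2, 0.4]
grip_width: 0.0001
finger_force: 0.0
clock: 8.45
position: [0.4456, 0.0538, 0.2741]
tool_rot: [3.141, 0.0, 2.71]
force: [0.4, -0.0, -0.6]
grip_width: -0.0002
finger_force: 0.0
side pin_top [0.448  0.0545 0.1392] 0.56
side lug [0.4475 0.0533 0.0402] 0.74
side slide_hole [0.4465 0.0495 0.0355] 0.88
wrist pin_top [0.445  0.0551 0.1396] 0.97
wrist lug [0.4892 0.1657 0.061 ] 0.97
wrist slide_hole [0.4904 0.1666 0.0589] 0.4
```

View pics/w7.png

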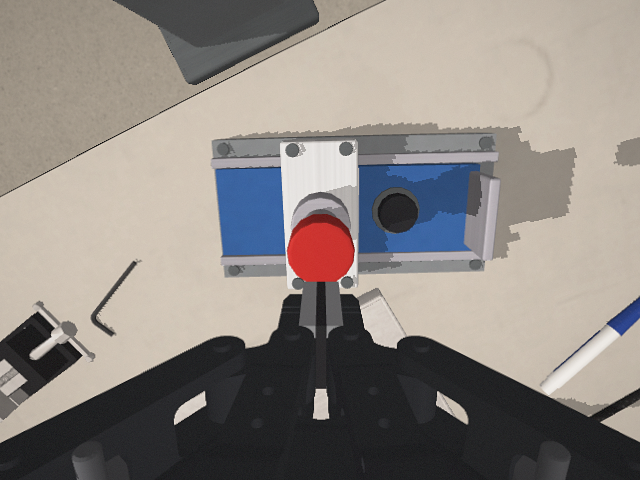

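The wrist view shows the red head centred at (320,250) under the shut fingers, and the slide in under the bridge. I go down and press slowly.

```bash
python3 -m jog '[[[0,0,25,0,0,0,0],[0,0,16,0,0,0,0],[0,0,5,0,0,0,0],[0,0,4,0,0,0,0],[0,0,2,0,0,0,0]]]' 60; python3 -m jog '[[[0,0,4,0,0,0,0],[0,0,4,0,0,0,0],[0,0,3,0,0,0,0],[0,0,3,0,0,0,0]]]'
```

```text
clock: 9.5
position: [0.4457, 0.0538, 0.2221]
tool_rot: [3.141, 0.0, 2.711]
force: [0.5, -0.3, 0.5]
grip_width: 0.0
finger_force: 0.0
clock: 9.9
position: [0.4456, 0.0538, 0.2078]
tool_rot: [3.141, 0.0, 2.711]
force: [-0.8, -0.6, 5.2]
grip_width: -0.0002
finger_force: 2.3
```

```bash
python3 -m jog '[[[0,0,3,0,0,0,0],[0,0,3,0,0,0,0],[0,0,3,0,0,0,0],[0,0,3,0,0,0,0],[0,0,0,0,0,0,0]]]'; python3 -m jog '[[[0,0,3,0,0,0,0],[0,0,3,0,0,0,0],[0,0,2,0,0,0,0],[0,0,0,0,0,0,0]]]'
```

```text
clock: 10.4
position: [0.4455, 0.0537, 0.1955]
tool_rot: [-3.141, -0.0, 2.711]
force: [-0.7, -0.6, 0.6]
grip_width: -0.0001
finger_force: 0.0
clock: 10.8
position: [0.4454, 0.0537, 0.1876]
tool_rot: [-3.141, -0.0, 2.711]
force: [-0.6, 0.5, 0.2]
grip_width: -0.0002
finger_force: 0.0
```

```bash
python3 -m jog '[[[0,0,2,0,0,0,0],[0,0,2,0,0,0,0],[0,0,2,0,0,0,0]]]'; python3 -m jog '[[[0,0,2,0,0,0,0],[0,0,2,0,0,0,0],[0,0,1,0,0,0,0]]]';python3 -m jog '[[[0,0,1,0,0,0,0],[0,0,1,0,0,0,0]]]'
```

```text
clock: 11.1
position: [0.4455, 0.0537, 0.1818]
tool_rot: [3.142, 0.0, 2.711]
force: [-1.5, -0.8, 4.6]
grip_width: -0.0
finger_force: 2.4
clock: 11.4
position: [0.4455, 0.0537, 0.1767]
tool_rot: [-3.141, -0.0, 2.711]
force: [-1.2, -1.1, 5.6]
grip_width: 0.0001
finger_force: 2.3
clock: 11.6
position: [0.4455, 0.0537, 0.1748]
tool_rot: [-3.142, -0.0, 2.711]
force: [-1.0, -0.8, 4.0]
grip_width: 0.0
finger_force: 2.3
```

```bash
python3 -m jog '[[[0,0,1,0,0,0,0],[0,0,0.5,0,0,0,0]]]'; python3 -m jog '[[[0,0,0.5,0,0,0,0],[0,0,0.5,0,0,0,0]]]'
```

```text
clock: 11.8
position: [0.4456, 0.0538, 0.1743]
tool_rot: [3.141, 0.0, 2.71]
force: [-12.3, -1.5, 48.7]
grip_width: -0.0001
finger_force: 24.4
clock: 12.0
position: [0.4457, 0.0538, 0.1741]
tool_rot: [3.14, 0.001, 2.71]
force: [-19.0, -2.2, 75.4]
grip_width: 0.0001
finger_force: 37.5
```

There is a hard stop at TCP z 0.174, which is just where home should be (102 + 72.6 mm). I back off and check.

```bash
python3 -m jog '[[[0,0,-3,0,0,0,0],[0,0,-15,0,0,0,0],[0,0,-30,0,0,0,0],[0,0,-35,0,0,0,0],[0,0,-20,0,0,0,0]]]'; python3 -m jog '[[[0,25,0,0,0,0,0],[0,30,0,0,0,0,0],[0,30,0,0,0,0,0],[0,0,0,0,0,0,0]]]'
python3 - <<'E'
from h import *
pts("side",["pin_top"]);p=pts("wrist",["pin_top","lug","slide"])
cv2.imwrite("pics/w8.png",p["img"][:,:,::-1])
E
```

```text
clock: 12.5
position: [0.4459, 0.0538, 0.2774]
tool_rot: [3.14, 0.001, 2.711]
force: [-0.3, -1.2, -0.7]
grip_width: -0.0003
finger_force: 0.0
clock: 12.9
position: [0.4818, 0.1345, 0.2751]
tool_rot: [3.14, -0.0, 2.715]
force: [-0.2, -0.7, 0.8]
grip_width: 0.0003
finger_force: 0.0
side pin_top [0.4486 0.0549 0.1021] 0.74
wrist pin_top [0.443  0.0542 0.1029] 0.85
wrist lug [0.4913 0.169  0.0574] 0.71
```

View pics/w8.png

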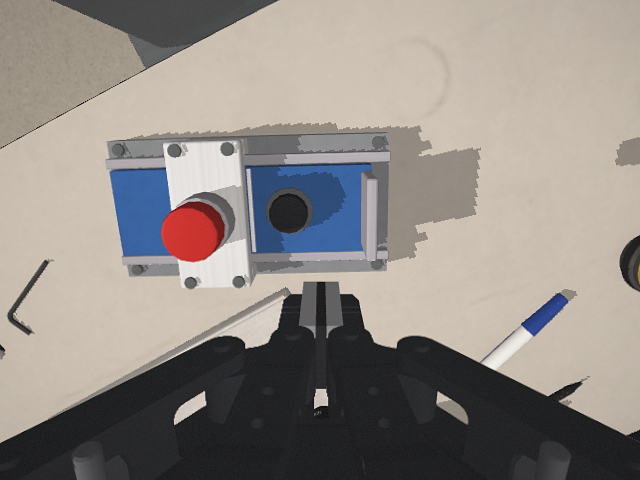

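The picture shows the head seated on the bush at (193,232), with the pin top at z 0.102. The white line lies at the bridge face at u≈250, and the robot is clear of everything.

```bash
python3 -c "
from workcell import bot;print(bot.job_done())"
```

```text
the job is handed in; nothing more can be done
None
```

The slide is in line under the bore and the pin is pressed fully home (head top measured at 102 mm); the arm is clear, nothing else was touched, and the job was handed in at about 13 s.

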